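# Load the spring magazine and wind its cover shut

### The arm

A 6-joint arm with a two-finger parallel gripper is mounted at the origin on the work surface. World frame = base frame: x ahead of the robot, y to its left, z up, the work surface at z = 0. Lengths are in m, angles in rad, forces in N, time in s.
With the tool pointing down it reaches from about 0.3 to 0.775 m from the base axis. Payload 14.6 kg.
Tool frame: the origin (TCP) lies at the very end of the fingers, on their centre line; the grasp point (between the pads) lies 19 mm behind it; z points along the fingers, x is the direction in which the jaws open and shut, and the axes are right-handed (so a half turn about z gives the same grasp; the last joint's range is limited). The gripper opens to 94 mm and grips with 3 to 60 N. Pads are 16 mm wide; open, the fingers measure 119 mm over their backs; the gripper's body (75 mm by 177 mm) begins 78 mm behind the grasp point.
Start: joints at [1.051, 0.3, 1.521, -0, 1.321, -0.067], TCP at [0.241, 0.495, 0.205] pointing down, gripper open.
Joint ranges: [-3.03, 3.03], [-0.79, 2.21], [0.23, 2.52], [-1.04, 4.18], [0, 3.07], [-2.55, 2.55]. Speed limits (rad/s): [2.22, 2.22, 2.57, 3.14, 3.14, 3.14].

### API

Orientations are given as a unit quaternion [x, y, z, w].
In Python, from workcell import * gives the robot as it stands.
- The arm moves only by the tool apply_moves, never from a script. Its argument "moves" is a list of rows, each a list of 5 numbers: the shift along the tool's x, y, z in cm, then the turn about the tool's z in rad, then the closure in counts, from 0 (fully open) to 255 (shut). In form: [[tx, ty, tz, yaw, claw], ...]. A call has 1 to 20 rows; each row shifts and turns the commanded pose from where the row before left it, along the tool's axes as they then stand; what a row does not reach is not made up. A row lasts 1/8 s, in which the tool goes at most 62.5 mm and 10.7 degrees, less where a joint would pass 70% of its speed; a pose out of reach is approached as far as the arm can. A call with a gripper value outside its range is refused whole. The fingers move at their own pace and stop on an object; "force" is the grip in N (left out, the last holds). Time passes only in rows, so rows that do not move let the fingers close. It gives the time, the measured TCP pose, the force and the opening at its end, in the units of the state.
- sense(): the state, without advancing time (a new reading comes with each control period).
- grab_frame(name): name is "scene" or "top" or "wrist"; returns the picture (480x640x3 uint8, blue, green, red); there is no depth.
- calibration(name): a dict with "camera_matrix" (3x3 intrinsics, pixels), "R" (3x3) and "t" (3): a world point X has camera coordinates R X + t; the wrist camera has in their place "tool_from_camera" (4x4, takes a point from camera to tool coordinates, whose origin is the TCP and whose axes are the tool frame's). Camera axes: x right, y down, z forward; pixel columns grow to the right and rows downward; lengths in m; the calibration is good to about 2 mm. A picture is of the moment at which its call begins: read the wrist's pose just before it. calibration takes no time and is no camera call.
- job_done(): hands the job in, once; it reports no verdict.
The state is a dict: "time": time; "joints": joint angles; "qvel": joint speeds; "effort": joint torques, N m; "tcp_pos": TCP position; "tool_rot": TCP orientation; "contact_force": force on the tool from outside, world axes, zero at the start; "wrist_torque": the same for the moment, N m; "finger_gap": opening from 0.0 (shut) to 1.0 (fully open).
Only numpy, scipy, OpenCV 4.12 (cv2) and the standard library are available. Lean on these libraries where they do the work, as an engineer would, in place of code of your own. Each camera call takes 0.05 s, during which the arm holds its last target.

### The job

Take the yellow tin out of the magazine's spring-loaded well and put it in the blue bin, then lay both steel blanks flat on the sinking plate in the well, one on the other. Then wind the red hand-wheel clockwise (seen from above) a full turn, right to its stop, so that the yellow cover slides shut over the pile. Leave everything else on the bench where it is.

Things in the scene. Friction and masses are not known exactly. Their poses are not given: they have to be found in the camera images.
- fixture: the magazine: grey base plate 120 x 270 x 10 mm bolted to the bench; origin at the centre of its underside, z up. The well is at +75 mm along its y, the hand-wheel at -75 mm. Between them stands a blue guide block 64 mm high (50 x 60 mm) which carries the yellow sliding cover
- well (a point): centre of the well's mouth, at the rim, 64 mm above the bench; axes as the fixture's. Four upright steel posts 14 mm thick (tops tapered to 8 mm) stand 28 mm either way from it in x and y, leaving an open circle of 66 mm diameter. Fingers can pass between the posts on the +x and -x sides (gap 42 mm); on the -y side the parked cover begins about 40 mm from the well's centre
- follower (a joint): how far the round green spring plate (59 mm across) in the well has sunk (m): 0 when empty, its top then 8 mm below the rim; 0.025 at its end. The spring is soft (about 0.21 N per mm): the tin sinks it 4 to 8 mm, one blank about 15 mm, two blanks to its end, with the pile's top then 3 mm below the rim
- gate (a joint): travel of the yellow cover (64 x 70 mm, 4 mm thick, underside 2 mm above the rim) along the fixture's +y (m): near 0 (-0.006 to 0.004) parked beside the well at the start, 0.075 shut over the well. The wheel drives it by a rack, 10.9 mm per radian; a blank standing above the rim blocks it
- hub (a point): on the hand-wheel's upright axis, at the height of the rim's top, 85 mm above the bench. The wheel is red, 136 mm across, rim 12 mm thick, with three spokes
- wheel (a joint): angle of the hand-wheel (rad), growing as it turns clockwise seen from above; it starts between -0.5 and 0.3 and has a hard stop at 6.9, a full turn or a little more from the start. At 0 the knob lies in the direction -2.2 rad (counted counter-clockwise from the fixture's x). It turns with about 0.1 N m of friction and stays where it is left
- knob_mid (a point): middle of the upright black crank knob on the wheel, 58 mm from the wheel's axis; a cylinder 26 mm thick and 45 mm tall that spins freely about its own axis, from 86 to 131 mm above the bench; this point is 111 mm above the bench
- blank_a: steel flange blank: flat disc 60 mm across, 15 mm thick, 0.33 kg, with dark hole marks on top; origin at the centre of its underside
- blank_b: second steel flange blank, same as blank_a
- tin: yellow tin with a pale lid, upright, 40 mm across, 45 mm tall, 0.12 kg, starts standing on the spring plate in the well; origin at the centre of its underside
- bin: open blue bin fixed to the bench, outside 100 (x) x 115 (y) x 35 mm high, walls 3 mm, floor 3 mm; origin at the centre of its underside
- brass_ring: bystander: brass ring 60 mm across with a 28 mm hole, 18 mm thick, lying flat, not a blank; origin at the centre of its underside
- oil_bottle: bystander: green bottle, 52 mm across, 170 mm tall; origin at the centre of its underside
- washer_jar: bystander: clear jar, 56 mm across, 75 mm tall; origin at the centre of its underside
- wrench: bystander: wrench lying flat at the back
- carton: bystander: cardboard box 75 x 100 x 50 mm at the back
- hammer: bystander: hammer lying at the back
- hex_nut: bystander: dark hexagon nut 38 mm across, 18 mm tall, near the carton
Things that resemble listed ones, but are neither listed nor needed, are in the scene too. Of the things like the tin, leave any that is brown; of the rest the smaller one is meant. What is shaped like the blank_b but orange is not meant.

How it is judged:
By the outcome, as a careful person would: the job done as asked, in the order asked, and still so for the second after the job is handed in, with the robot touching nothing.
It also fails if it takes over 72 s, if anything falls off the work surface, if the arm or the gripper's body presses on something with over 40 N, if the wrist force passes 120 N, or if a joint passes its speed limit or range.

## Working session

There is one attempt and no reset: what is moved stays moved. The work goes in short steps, Python scripts to look and compute and a tool call to move; the robot and the scene stay as the last step left them, time stands still between calls to the robot, and variables do not carry over. Pictures are saved under pics/ and viewed, and the job is handed in when it is done.

Besides the shell and the picture viewer there is one more tool, called after ">>>" as a command line: name --pt "numbers of a row" for each row, then --argument value for the rest. apply_moves: Moves the arm, as the interface text tells. Its arguments: {"type":"object","properties":{"moves":{"type":"array","items":{"type":"array","items":{"type":"number"}}},"force":{"type":"number"}},"required":["moves"]}

```bash
ls; mkdir -p pics; python3 - <<'E'
from workcell import *
import cv2, numpy as np
print(sense())
for n in ["scene","top","wrist"]:
    c=calibration(n); print(n,{k:np.round(v,4).tolist() for k,v in c.items()})
    cv2.imwrite(f"pics/{n}0.png",grab_frame(n))
E
```

```text
pics
{'time': 0.0, 'joints': array([ 1.05141188e+00,  3.00471738e-01,  1.52158939e+00,  4.04435432e-06,
        1.32072507e+00, -6.65960137e-02]), 'qvel': array([-1.62135755e-03,  1.63653535e-04,  2.20922097e-03,  5.09251092e-04,
       -1.30998821e-03, -6.62810526e-05]), 'effort': array([-5.02761177e-04, -5.31807625e+01, -3.52742171e+01,  7.07790256e-02,
        2.44326226e-02, -1.45315994e-04]), 'tcp_pos': array([0.24047479, 0.49433919, 0.20488247]), 'tool_rot': array([ 8.47783895e-01,  5.30341505e-01, -5.26798247e-04,  2.80396338e-04]), 'contact_force': array([ 0.03092396,  0.86786423, -0.19982177]), 'wrist_torque': array([-0.01075372,  0.03399267, -0.02122004]), 'finger_gap': 1.0026341901695865}
scene {'camera_matrix': [[510.0212, 0.0, 325.4951], [0.0, 510.0212, 247.9661], [0.0, 0.0, 1.0]], 'R': [[0.6505, 0.7593, 0.0181], [0.5895, -0.4897, -0.6424], [-0.4789, 0.4286, -0.7661]], 't': [-0.3786, -0.2657, 1.3104]}
top {'camera_matrix': [[549.5474, 0.0, 323.8411], [0.0, 549.5474, 233.2767], [0.0, 0.0, 1.0]], 'R': [[0.0256, -0.9997, 0.0005], [-0.9913, -0.0255, -0.1289], [0.1289, 0.0028, -0.9917]], 't': [-0.0151, 0.5721, 1.3429]}
wrist {'camera_matrix': [[418.1107, 0.0, 322.5167], [0.0, 418.1107, 237.2409], [0.0, 0.0, 1.0]], 'tool_from_camera': [[1.0, -0.0001, -0.0006, -0.0002], [0.0002, 0.9672, 0.2542, -0.0737], [0.0005, -0.2542, 0.9672, -0.1788], [0.0, 0.0, 0.0, 1.0]]}
```

View pics/scene0.png

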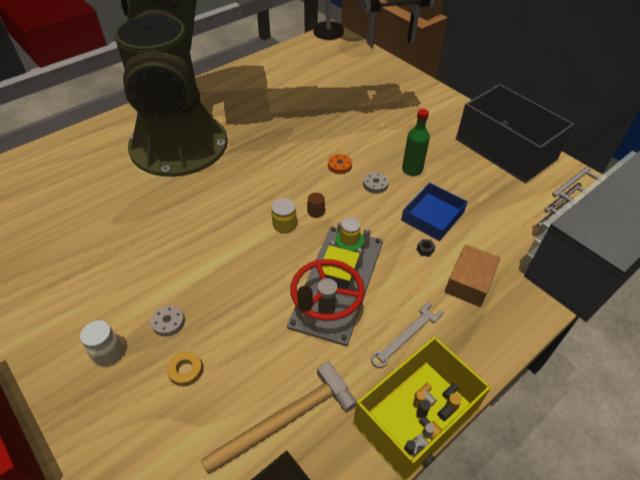

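View pics/top0.png

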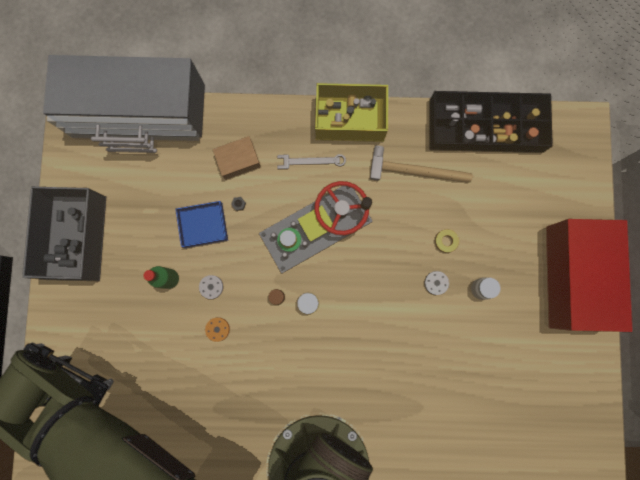

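View pics/wrist0.png

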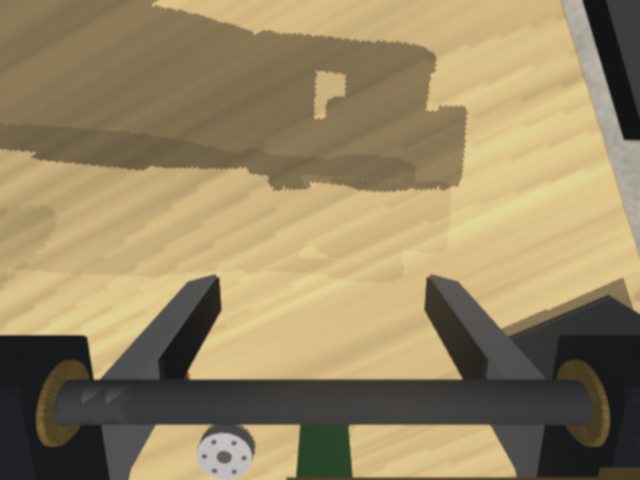

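The scene view shows the magazine near (335,285), with the well and tin at (350,235). The top view shows the grey blanks at (210,287) and (437,283), the bin at (202,225), the tin at (289,238) and the knob at (367,203). Next I'll measure them by masks across the two views.

```bash
cat > h.py <<'E'
from workcell import *
import cv2, numpy as np
from scipy.spatial.transform import Rotation as Ro
def cam(n,st=None):
    c=calibration(n);K=np.array(c["camera_matrix"])
    if n=="wrist":
        st=st or sense()
        T=np.eye(4);T[:3,:3]=Ro.from_quat(st["tool_rot"]).as_matrix();T[:3,3]=st["tcp_pos"]
        M=T@np.array(c["tool_from_camera"]);R=M[:3,:3].T;t=-R@M[:3,3]
    else: R=np.array(c["R"]);t=np.array(c["t"])
    return K,R,t
def ray(C,uv):
    K,R,t=C;d=R.T@np.linalg.solve(K,[uv[0],uv[1],1]);o=-R.T@t
    return o,d/np.linalg.norm(d)
def plane(C,uv,z):
    o,d=ray(C,uv);return o+d*(z-o[2])/d[2]
def tri(pairs):
    A=np.zeros((3,3));b=np.zeros(3)
    rs=[ray(C,uv) for C,uv in pairs]
    for o,d in rs:
        P=np.eye(3)-np.outer(d,d);A+=P;b+=P@o
    X=np.linalg.solve(A,b)
    return X,[float(np.linalg.norm((np.eye(3)-np.outer(d,d))@(X-o))) for o,d in rs]
def proj(C,X):
    K,R,t=C;p=K@(R@np.asarray(X)+t);return p[:2]/p[2]
def blobs(mask,amin=30):
    n,l,s,c=cv2.connectedComponentsWithStats(mask.astype(np.uint8))
    return [(s[i][4],np.round(c[i],1).tolist(),s[i][:4].tolist()) for i in range(1,n) if s[i][4]>=amin]
E
python3 - <<'E'
from h import *
for n in ["top","scene"]:
    im=cv2.imread(f"pics/{n}0.png");H=cv2.cvtColor(im,cv2.COLOR_BGR2HSV)
    h,s,v=[H[...,i].astype(int) for i in range(3)]
    print(n)
    print(" grey",[b for b in blobs((s<40)&(v>110),60) if b[0]<900])
    print(" blue",blobs((h>105)&(h<130)&(s>120)&(v>60),100))
    print(" red",blobs(((h<6)|(h>174))&(s>180)&(v>90),60))
    print(" green",blobs((h>45)&(h<75)&(s>120)&(v>60),40))
    print(" yellow",blobs((h>25)&(h<33)&(s>190)&(v>130),60))
c=cv2.imread("pics/top0.png")[170:290,240:390];cv2.imwrite("pics/ctop.png",cv2.resize(c,None,fx=5,fy=5,interpolation=2))
c=cv2.imread("pics/scene0.png")[190:350,270:400];cv2.imwrite("pics/cscene.png",cv2.resize(c,None,fx=3.7,fy=3.7,interpolation=2))
E
```

```text
top
 grey [(np.int32(79), [361.7, 101.9], [354, 99, 17, 7]), (np.int32(89), [473.8, 107.7], [467, 105, 15, 7]), (np.int32(60), [469.1, 134.3], [465, 130, 9, 9]), (np.int32(297), [376.9, 162.6], [371, 146, 12, 33]), (np.int32(435), [309.1, 160.7], [278, 155, 68, 14]), (np.int32(63), [349.9, 191.6], [338, 187, 23, 15]), (np.int32(289), [341.0, 204.3], [326, 195, 28, 20]), (np.int32(183), [345.8, 223.5], [336, 216, 21, 14]), (np.int32(198), [287.5, 237.8], [280, 230, 16, 16]), (np.int32(419), [436.5, 282.7], [425, 271, 24, 24]), (np.int32(411), [210.6, 286.8], [199, 276, 24, 23]), (np.int32(342), [489.4, 287.6], [480, 278, 20, 21]), (np.int32(340), [307.4, 302.9], [298, 293, 21, 21]), (np.int32(67), [287.1, 434.1], [283, 430, 9, 9]), (np.int32(61), [351.8, 436.0], [348, 432, 9, 9])]
 blue [(np.int32(1459), [202.2, 225.1], [180, 205, 46, 42])]
 red [(np.int32(6116), [599.6, 276.1], [568, 220, 64, 111])]
 green []
 yellow []
scene
 grey [(np.int32(215), [215.9, 10.6], [195, 2, 44, 19]), (np.int32(662), [57.3, 64.6], [0, 41, 117, 47]), (np.int32(195), [618.3, 164.9], [603, 152, 33, 30]), (
[... 227 characters left out ...]
[327.1, 286.0], [317, 279, 20, 15]), (np.int32(514), [409.5, 331.4], [379, 304, 63, 57]), (np.int32(565), [94.8, 333.1], [80, 321, 30, 25]), (np.int32(236), [332.2, 377.7], [320, 364, 25, 28]), (np.int32(97), [419.4, 442.5], [414, 436, 13, 18])]
 blue [(np.int32(1169), [434.1, 210.6], [404, 183, 63, 48])]
 red [(np.int32(1121), [330.5, 289.3], [291, 260, 73, 60]), (np.int32(285), [4.2, 458.6], [0, 436, 14, 39])]
 green [(np.int32(244), [418.6, 135.1], [408, 127, 21, 16]), (np.int32(208), [349.5, 243.1], [336, 232, 28, 19])]
 yellow [(np.int32(413), [341.8, 255.2], [324, 246, 35, 22]), (np.int32(227), [336.4, 272.5], [323, 266, 28, 15]), (np.int32(4194), [415.5, 404.7], [357, 337, 134, 126])]
```

View pics/ctop.png

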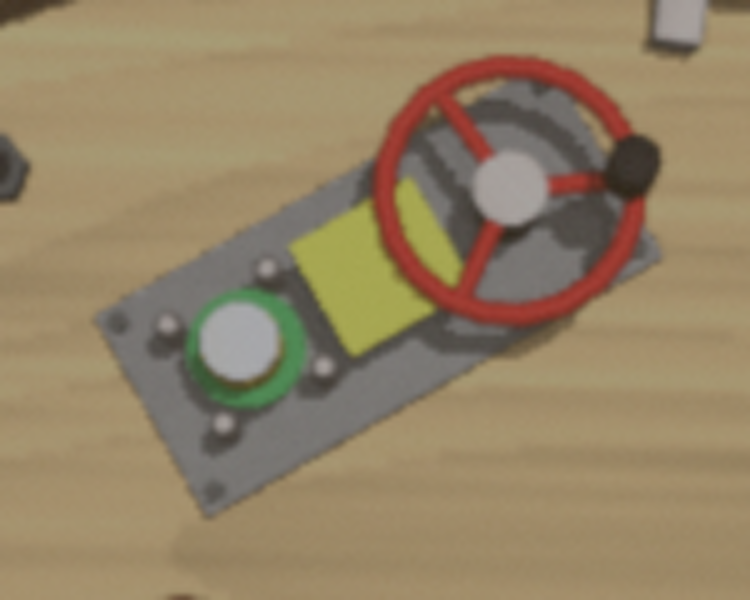

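View pics/cscene.png

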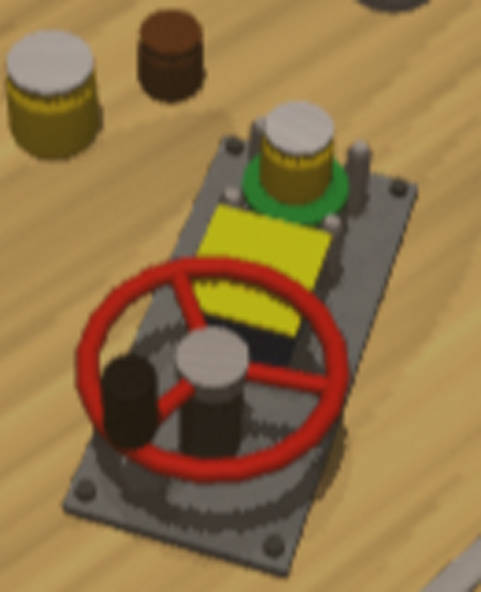

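```bash
python3 - <<'E'
from h import *
T=cam("top");S=cam("scene")
np.set_printoptions(precision=4,suppress=True)
print("tin lid",tri([(T,(287.5,237.8)),(S,(350.1,224.2))]))
print("hub",tri([(T,(342,207.7)),(S,(327.1,286.0))]))
print("blankN",tri([(T,(210.6,286.8)),(S,(376.6,181))]))
im=cv2.imread("pics/scene0.png");print(blobs((cv2.cvtColor(im,cv2.COLOR_BGR2HSV)[300:340,140:190,1]<60),60))
p=[plane(T,(240+x/5-.4,170+y/5-.4),.064) for x,y in [(168,325),(266,268),(323,366),(224,424)]]
for q in p:print("post",q)
print("mean",np.mean(p,0), "edges",[np.linalg.norm(p[i]-p[(i+1)%4]) for i in range(4)])
print("knob",tri([(T,(240+635/5-.4,170+160/5-.4)),(S,(270+130/3.7-.4,190+372/3.7-.4))]))
for uv in [(436.5,282.7)]: print("blankS z15",plane(T,uv,.015))
print("bin",plane(T,(202.2,225.1),.02))
for a,q in dict(c1=(95,320),c2=(207,518),c3=(662,255)).items(): print(a,plane(T,(240+q[0]/5-.4,170+q[1]/5-.4),.01))
# bystander
for a,uv,z in [("ring",(447,241),.018),("jar",(488,288),.075),("bottlecap",(152,275),.17),("nut",(239,203),.018),("orange",(217,329),.015),("bigtin",(307.4,302.9),.06),("brown",(276,297),.04)]: print(a,plane(T,uv,z))
E
```

```text
tin lid (array([0.5516, 0.0867, 0.0993]), [0.0007683931351843148, 0.0007683931351843967])
hub (array([ 0.6303, -0.0418,  0.0892]), [0.0016045277288367476, 0.001604527728836823])
blankN (array([0.4336, 0.2833, 0.0155]), [0.0026236891554115584, 0.002623689155411743])
[(np.int32(666), [26.5, 19.4], [11, 6, 32, 28])]
post [0.5624 0.124  0.064 ]
post [0.5919 0.0767 0.064 ]
post [0.544  0.0471 0.064 ]
post [0.5142 0.0948 0.064 ]
mean [0.5531 0.0857 0.064 ] edges [np.float64(0.05577062522833968), np.float64(0.05631451247938048), np.float64(0.05618088203113436), np.float64(0.056342724362395194)]
knob (array([ 0.6377, -0.0983,  0.1356]), [0.0010193681344212214, 0.0010193681344212377])
blankS z15 [ 0.4568 -0.2876  0.015 ]
bin [0.5876 0.3099 0.02  ]
c1 [0.5707 0.1666 0.01  ]
c2 [0.471  0.1057 0.01  ]
c3 [ 0.6119 -0.1231  0.01  ]
ring [ 0.5631 -0.3138  0.018 ]
jar [ 0.4446 -0.3995  0.075 ]
bottlecap [0.4507 0.3824 0.17  ]
nut [0.6475 0.2191 0.018 ]
orange [0.3276 0.2599 0.015 ]
bigtin [0.3979 0.0351 0.06  ]
brown [0.4104 0.1136 0.04  ]
```

```bash
cat >> h.py <<'E'
def goal(x,y,z,a,st=None):
    st=st or sense();R=Ro.from_quat(st["tool_rot"]).as_matrix()
    d=np.array([x,y,z])-st["tcp_pos"];a0=np.arctan2(R[1,0],R[0,0])
    yaw=(a0-a+np.pi)%(2*np.pi)-np.pi
    c=R.T@d*100
    R2=Ro.from_euler("z",a).as_matrix()@np.diag([1,-1,-1])
    print("t %.2f tcp %s a0 %.3f tilt %.4f F %s gap %.3f"%(st["time"],np.round(st["tcp_pos"],4),a0,np.arccos(-R[2,2]),np.round(st["contact_force"],1),st["finger_gap"]))
    print("  shift in present frame cm",np.round(c,2)," after-yaw frame",np.round(R2.T@d*100,2)," yaw %.3f"%yaw)
E
python3 -c "
from h import *
goal(.5525,.086,.2,.557)"
```

```text
t 0.15 tcp [0.2405 0.4944 0.205 ] a0 1.118 tilt 0.0009 F [-0.7 -0.   0.6] gap 0.999
  shift in present frame cm [-23.07  45.92   0.52]  after-yaw frame [ 4.89 51.16  0.5 ]  yaw 0.561
```

>>> apply_moves --pt "-2.3 4.6 0 0 0" --pt "-2.3 4.6 0 0 0" --pt "-2.3 4.6 0 0 0" --pt "-2.3 4.6 0 0 0" --pt "-2.3 4.6 0 0 0" --pt "-2.3 4.6 0.1 0 0" --pt "-2.3 4.6 0.1 0 0" --pt "-2.3 4.6 0.1 0 0" --pt "-2.3 4.6 0.1 0 0" --pt "-2.3 4.6 0.1 0 0" --pt "0 0 0 0.14 0" --pt "0 0 0 0.14 0" --pt "0 0 0 0.14 0" --pt "0 0 0 0.14 0" --pt "0 0 0 0 0"

```text
time: 2.02
tcp_pos: [0.5536, 0.0865, 0.2002]
tool_rot: [0.961, 0.276, -0.0, -0.0]
contact_force: [1.2, -0.1, -0.4]
finger_gap: 0.997
```

```bash
python3 -c "
from h import *
goal(.5525,.086,.2,.557)
st=sense();im=grab_frame('wrist');cv2.imwrite('pics/w1.png',im)
import json;json.dump([st['tcp_pos'].tolist(),st['tool_rot'].tolist()],open('w1.json','w'))"
```

```text
t 2.02 tcp [0.5536 0.0865 0.2002] a0 0.559 tilt 0.0004 F [ 1.2 -0.1 -0.4] gap 0.997
  shift in present frame cm [-0.12 -0.01  0.02]  after-yaw frame [-0.12 -0.01  0.02]  yaw 0.002
```

View pics/w1.png

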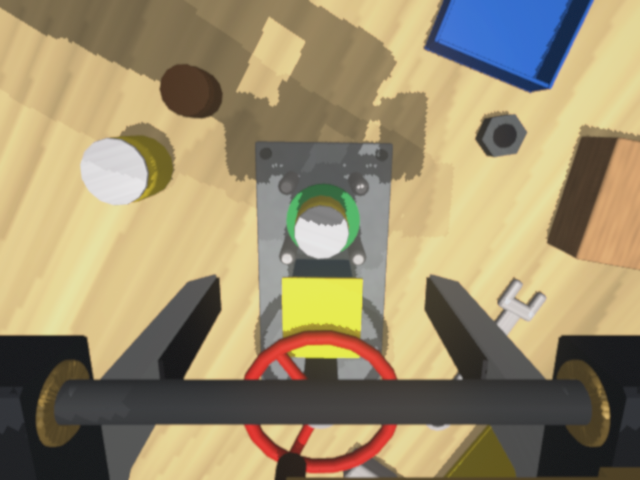

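The wrist view shows the tin lid at (322,232), the four post tops near (289,186), (358,186), (287,259) and (358,259), and the cover's edge at row 278.

```bash
python3 - <<'E'
from h import *
import json
np.set_printoptions(precision=4,suppress=True)
p,q=json.load(open("w1.json"));W=cam("wrist",dict(tcp_pos=np.array(p),tool_rot=np.array(q)));T=cam("top");S=cam("scene")
im=cv2.imread("pics/w1.png");H=cv2.cvtColor(im,cv2.COLOR_BGR2HSV);h,s,v=[H[...,i].astype(int) for i in range(3)]
m=np.zeros(h.shape,bool);m[175:275,270:375]=1
B=blobs((s<40)&(v>150)&m,8);print(B)
print("lid",tri([(T,(287.5,237.8)),(W,(322,232)),(S,(350.1,224.2))]))
tp=[(168,325),(266,268),(323,366),(224,424)]
# near posts (cover side): wrist left-> fixture -x
P=[(240+x/5-.4,170+y/5-.4) for x,y in tp]
print("near+x",tri([(T,P[1]),(W,(358.5,258.5))]))
print("near-x",tri([(T,P[2]),(W,(287,258.5))]))
for uv in [(289,186),(358.5,186),(287,258.5),(358.5,258.5)]: print(plane(W,uv,.064))
c=cv2.resize(im[150:300,240:400],None,fx=4,fy=4,interpolation=2);cv2.imwrite("pics/w1c.png",c)
E
```

```text
[(np.int32(1151), [277.2, 235.6], [270, 178, 23, 97]), (np.int32(1053), [366.9, 232.7], [353, 180, 22, 95]), (np.int32(24), [360.1, 186.0], [357, 184, 7, 5]), (np.int32(1672), [320.5, 237.5], [295, 217, 54, 42])]
lid (array([0.5512, 0.0878, 0.0977]), [0.0015545476840704247, 0.0011232396450231298, 0.0005650593720290442])
near+x (array([0.593 , 0.0772, 0.057 ]), [6.850464834942987e-05, 6.850464834955927e-05])
near-x (array([0.5442, 0.0473, 0.0594]), [0.0002918582614606251, 0.00029185826146028185])
[0.5155 0.0989 0.064 ]
[0.5599 0.1267 0.064 ]
[0.5435 0.0488 0.064 ]
[0.5914 0.0787 0.064 ]
```

View pics/w1c.png

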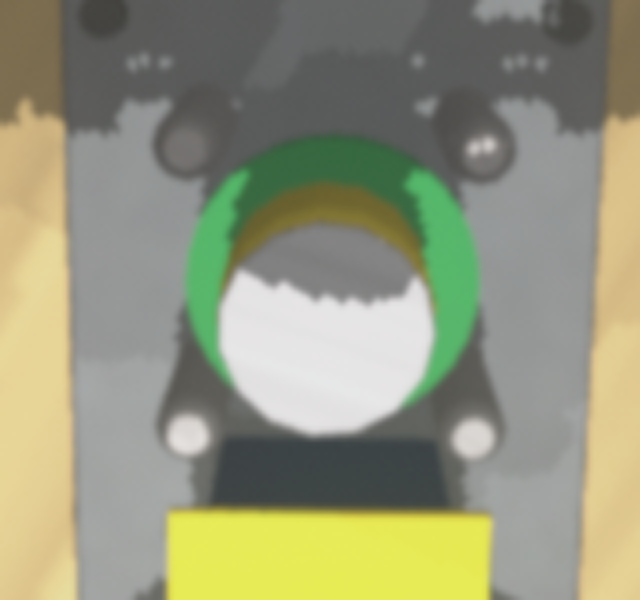

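```bash
python3 - <<'E'
from h import *
import json
np.set_printoptions(precision=4,suppress=True)
p,q=json.load(open("w1.json"));W=cam("wrist",dict(tcp_pos=np.array(p),tool_rot=np.array(q)));T=cam("top");S=cam("scene")
tp=[(168,325),(266,268),(323,366),(224,424)]
wp=[(359.6,187),(357.9,258.6),(286.4,258.6),(286,186.6)]
sp=[(360,150),(333,222),(232,195),(258,125)]
P=[(240+x/5-.4,170+y/5-.4) for x,y in tp]; Q=[(270+x/3.7-.4,190+y/3.7-.4) for x,y in sp]
for n,C,L in [("T",T,P),("W",W,wp),("S",S,Q)]:
    r=np.array([plane(C,u,.064) for u in L]);d=(r[0]-r[1])+(r[3]-r[2]);print(n,r.mean(0),"a",np.arctan2(-d[0],d[1]))
X=[tri([(T,P[i]),(W,wp[i]),(S,Q[i])])[0] for i in range(4)];print(np.array(X),np.mean(X,0))
print("lid",tri([(T,(287.5,237.8)),(W,(321.5,231.9)),(S,(350.1,224.2))]))
for n,C,u in [("T",T,(287.5,237.8)),("W",W,(321.5,231.9)),("S",S,(350.1,224.2))]: print(n,plane(C,u,.097))
E
```

```text
T [0.5531 0.0857 0.064 ] a 0.5592900097590647
W [0.5523 0.0877 0.064 ] a 0.5496676473667094
S [0.5528 0.0876 0.064 ] a 0.5620016853488049
[[0.5622 0.1258 0.0628]
 [0.5917 0.078  0.0642]
 [0.5436 0.0483 0.0654]
 [0.5137 0.0958 0.0633]] [0.5528 0.087  0.0639]
lid (array([0.5511, 0.0878, 0.0976]), [0.0015313793107628142, 0.0010537615989646013, 0.0006119407350486467])
T [0.5514 0.0863 0.097 ]
W [0.5509 0.0887 0.097 ]
S [0.5505 0.0889 0.097 ]
```

>>> apply_moves --pt "-0.15 -0.25 4.0 0 0" --pt "0 0 4.5 0 0" --pt "0 0 3.3 0 0" --pt "0 0 2.0 0 0" --pt "0 0 0 0 0" --pt "0 0 0 0 180" --pt "0 0 0 0 180" --pt "0 0 0 0 180" --pt "0 0 0 0 180" --pt "0 0 0 0 180" --force 15

```text
time: 3.32
tcp_pos: [0.5511, 0.0878, 0.0625]
tool_rot: [0.961, 0.275, 0.0, 0.0]
contact_force: [0.3, 0.9, 0.1]
finger_gap: 0.505
```

>>> apply_moves --pt "0 0 0 0 180" --pt "0 0 0 0 180" --pt "0 0 0 0 180" --force 15

```text
time: 3.7
tcp_pos: [0.551, 0.0878, 0.0624]
tool_rot: [0.961, 0.275, -0.0, 0.0]
contact_force: [-0.0, 0.0, -0.5]
finger_gap: 0.422
```

```bash
python3 -c "
from h import *
goal(.5876,.3099,.15,.557)
im=cv2.imread('pics/top0.png');H=cv2.cvtColor(im,cv2.COLOR_BGR2HSV)
m=((H[...,0]>105)&(H[...,0]<130)&(H[...,1]>120)).astype(np.uint8);m[:,:160]=0
c=max(cv2.findContours(m,0,2)[0],key=cv2.contourArea);print(cv2.minAreaRect(c))
T=cam('top');print(np.round([plane(T,u,.035) for u in cv2.boxPoints(cv2.minAreaRect(c))],4))"
```

```text
t 3.70 tcp [0.551  0.0878 0.0624] a0 0.558 tilt 0.0001 F [-0.   0.  -0.5] gap 0.422
  shift in present frame cm [ 14.86 -16.9   -8.76]  after-yaw frame [ 14.84 -16.92  -8.76]  yaw 0.001
((201.68917846679688, 225.1351318359375), (35.34578323364258, 43.73012924194336), 80.53767395019531)
[[0.6191 0.3715 0.035 ]
 [0.6403 0.2635 0.035 ]
 [0.5519 0.2444 0.035 ]
 [0.531  0.3516 0.035 ]]
```

>>> apply_moves --pt "0 0 -2.6 0 180" --pt "0 0 -5.0 0 180" --pt "1.6 -1.82 0 0 180" --pt "3 -3.4 0 0 180" --pt "3 -3.4 0 0 180" --pt "3 -3.4 0 0 180" --pt "2.5 -3.0 0 0 180" --pt "1.5 -1.8 0 0 180" --pt "0 0 0 0 180" --pt "0 0 4.0 0 180" --pt "0 0 4.0 0 180" --pt "0 0 2.5 0 180" --pt "0 0 1.2 0 180" --pt "0 0 0 0 180"

```text
time: 5.45
tcp_pos: [0.5858, 0.3073, 0.0214]
tool_rot: [0.961, 0.275, -0.0, 0.0]
contact_force: [0.2, -0.4, -0.6]
finger_gap: 0.423
```

```bash
python3 -c "
from h import *
goal(.5856,.3078,.015,.557)
cv2.imwrite('pics/s2.png',grab_frame('scene')[140:300,330:530])"
```

```text
t 5.45 tcp [0.5858 0.3073 0.0214] a0 0.558 tilt 0.0006 F [ 0.2 -0.4 -0.6] gap 0.423
  shift in present frame cm [ 0.01 -0.06  0.64]  after-yaw frame [ 0.01 -0.06  0.64]  yaw 0.001
```

View pics/s2.png

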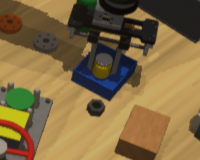

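The tin is held over the bin floor at crop (102,65). I'll lower it slowly and release it.

>>> apply_moves --pt "0 0 0.4 0 180" --pt "0 0 0.3 0 180" --pt "0 0 0.1 0 180" --pt "0 0 0 0 180"

```text
time: 6.0
tcp_pos: [0.5859, 0.3078, 0.0135]
tool_rot: [0.961, 0.275, 0.0, 0.0]
contact_force: [-0.2, 0.3, -1.1]
finger_gap: 0.421
```

>>> apply_moves --pt "0 0 0 0 120" --pt "0 0 0 0 105" --pt "0 0 0 0 105" --pt "0 0 0 0 105" --pt "0 0 -3 0 105" --pt "0 0 -5 0 105" --pt "0 0 -6 0 0" --pt "0 0 -4.0 0 0" --pt "0 0 0 0 0"

```text
time: 7.12
tcp_pos: [0.5868, 0.3083, 0.1973]
tool_rot: [0.961, 0.275, 0.003, -0.0]
contact_force: [0.4, -0.1, -0.6]
finger_gap: 0.869
```

```bash
python3 -c "
from h import *
goal(.4336,.2833,.19,.3)
cv2.imwrite('pics/s3.png',grab_frame('scene')[140:300,330:530])
c=grab_frame('top');cv2.imwrite('pics/t3.png',c)"
```

```text
t 7.12 tcp [0.5868 0.3083 0.1973] a0 0.558 tilt 0.0062 F [ 0.4 -0.1 -0.6] gap 0.869
  shift in present frame cm [-14.33  -5.99   0.64]  after-yaw frame [-15.38  -2.14   0.73]  yaw 0.258
```

View pics/s3.png

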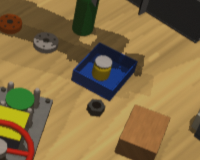

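View pics/t3.png

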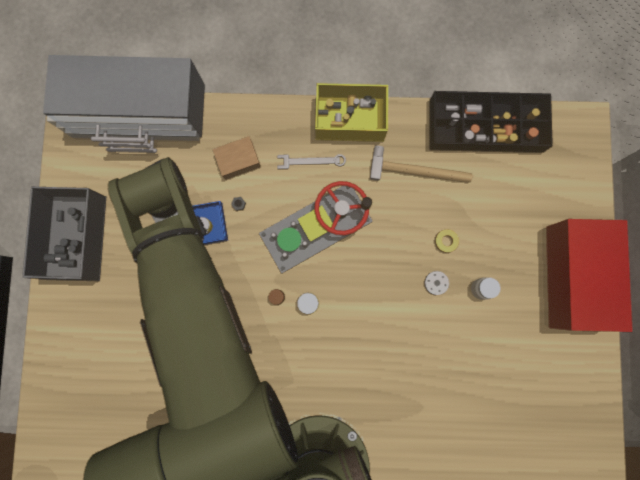

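The tin stands upright in the bin at scene crop (102,68), and the well is empty. Next I'll move over the near blank and refine its position with the wrist camera.

>>> apply_moves --pt "-2.4 -1.0 0 0 0" --pt "-4.8 -2.0 0 0 0" --pt "-4.8 -2.0 0 0 0" --pt "-2.3 -1.0 0.4 0.086 0" --pt "0 0 0 0.086 0" --pt "0 0 0 0.086 0" --pt "0 0 0 0 0"

```text
time: 8.1
tcp_pos: [0.4323, 0.2828, 0.1882]
tool_rot: [0.989, 0.15, -0.001, 0.0]
contact_force: [0.2, 0.1, 0.1]
finger_gap: 1.001
```

```bash
python3 -c "
from h import *
import json
st=sense()
im=grab_frame('wrist');cv2.imwrite('pics/w4.png',im)
goal(.4336,.2833,.003,.3,st)
json.dump([st['tcp_pos'].tolist(),st['tool_rot'].tolist()],open('w4.json','w'))
print(proj(cam('wrist',st),[.4336,.2833,.015]))
cv2.imwrite('pics/s4.png',grab_frame('scene'))"
```

```text
t 8.10 tcp [0.4323 0.2828 0.1882] a0 0.301 tilt 0.0022 F [0.2 0.1 0.1] gap 1.001
  shift in present frame cm [ 0.18 -0.02 18.52]  after-yaw frame [ 1.400e-01 -1.000e-02  1.852e+01]  yaw 0.001
[325.02954376 215.467658  ]
```

View pics/w4.png

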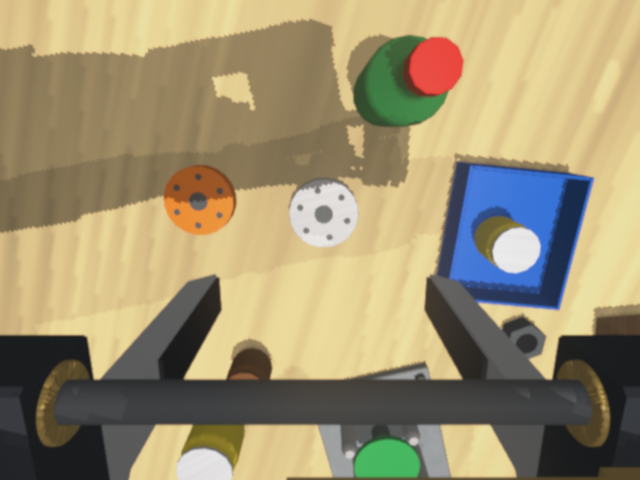

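The wrist view shows the grey blank with its top centred near (323,213), the bottle at (400,85), and the tin upright in the bin at (508,245).

```bash
python3 - <<'E'
from h import *
import json
np.set_printoptions(precision=4,suppress=True)
p,q=json.load(open("w4.json"));W=cam("wrist",dict(tcp_pos=np.array(p),tool_rot=np.array(q)));T=cam("top");S=cam("scene")
im=cv2.imread("pics/w4.png");H=cv2.cvtColor(im,cv2.COLOR_BGR2HSV);s=H[...,1].astype(int);v=H[...,2].astype(int)
m=((s<50)&(v>60)).astype(np.uint8);m[:165]=0;m[260:]=0;m[:,:270]=0;m[:,370:]=0
c=max(cv2.findContours(m,0,2)[0],key=cv2.contourArea);e=cv2.fitEllipse(cv2.convexHull(c));print(e)
# dark central hole
g=cv2.cvtColor(im,cv2.COLOR_BGR2GRAY);h=np.zeros_like(m);h[200:228,310:338]=(g[200:228,310:338]<130);print(blobs(h,20))
hole=blobs(h,20)[0][1]
print("W",plane(W,hole,.015),plane(W,e[0],.0125)); 
print(tri([(T,(210.6,286.8)),(W,hole)]),tri([(T,(210.6,286.8)),(W,hole),(S,(376.6,181))]))
print("T",plane(T,(210.6,286.8),.015)); print("S",plane(S,(376.2,180.4),.015))
print("bottle base", plane(W,(392,100),0.0))
E
```

```text
((323.2486572265625, 212.34689331054688), (68.96601867675781, 69.36331939697266), 23.576805114746094)
[(np.int32(188), [323.2, 213.8], [316, 207, 16, 15])]
W [0.4317 0.2842 0.015 ] [0.4315 0.285  0.0125]
(array([0.4321, 0.2828, 0.0079]), [2.3583646049843472e-05, 2.3583646049903344e-05]) (array([0.4327, 0.284 , 0.0143]), [0.0025189263778131877, 0.0010292927240661011, 0.0029131426954261508])
T [0.4319 0.2814 0.015 ]
S [0.4325 0.2868 0.015 ]
bottle base [0.4587 0.3908 0.    ]
```

>>> apply_moves --pt "0 -0.1 3 0 0" --pt "0 0 5 0 0" --pt "0 0 5 0 0" --pt "0 0 3.2 0 0" --pt "0 0 1.7 0 0" --pt "0 0 0.4 0 0" --pt "0 0 0 0 0" --force 25

```text
time: 9.07
tcp_pos: [0.4329, 0.2842, 0.0072]
tool_rot: [0.989, 0.15, 0.001, -0.0]
contact_force: [0.4, 0.3, 1.0]
finger_gap: 1.003
```

```bash
python3 -c "
from h import *
st=sense()
im=grab_frame('wrist');cv2.imwrite('pics/w5.png',im)
goal(.432,.2838,.003,.3,st)
print(proj(cam('wrist',st),[.432,.2838,.015]),proj(cam('wrist',st),np.r_[st['tcp_pos'][:2],.015]))"
```

```text
t 9.07 tcp [0.4329 0.2842 0.0072] a0 0.300 tilt 0.0011 F [0.4 0.3 1. ] gap 1.003
  shift in present frame cm [-0.1   0.01  0.42]  after-yaw frame [-0.1   0.01  0.42]  yaw 0.000
[320.66364652 300.18802728] [322.89861703 299.94338872]
```

View pics/w5.png

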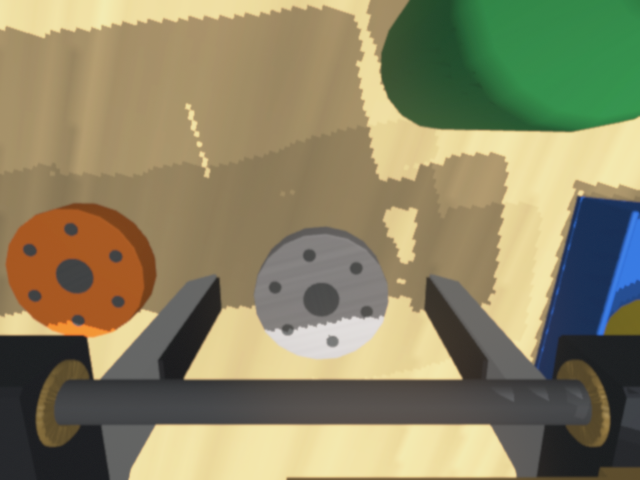

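The blank's hole is at (321,299), and the TCP projects to (323,300), so it is centred within about 1 mm. Closing now.

>>> apply_moves --pt "-0.1 0 0.1 0 0" --pt "0 0 0 0 160" --pt "0 0 0 0 160" --pt "0 0 0 0 160" --pt "0 0 0 0 160" --pt "0 0 0 0 160" --pt "0 0 0 0 160" --force 25

```text
time: 10.0
tcp_pos: [0.4316, 0.2837, 0.0055]
tool_rot: [0.989, 0.149, 0.0, -0.0]
contact_force: [0.7, 0.8, 0.2]
finger_gap: 0.631
```

>>> apply_moves --pt "0 0 -2 0 160" --pt "0 0 -4 -0.086 160" --pt "0 0 -4 -0.086 160" --pt "0 0 -1.5 -0.086 160" --pt "0 2.5 0 0 160" --pt "0 5 0 0 160" --pt "0 5 0 0 160" --pt "0 5 0 0 160" --pt "-0.15 3.6 0 0 160" --pt "0 2.0 0 0 160" --pt "0 0 0 0 160" --pt "0 0 0 0 160"

```text
time: 11.5
tcp_pos: [0.552, 0.0878, 0.1203]
tool_rot: [0.961, 0.276, -0.0, -0.0]
contact_force: [-0.2, 1.1, -3.3]
finger_gap: 0.629
```

```bash
python3 -c "
from h import *
st=sense()
im=grab_frame('wrist');cv2.imwrite('pics/w6.png',im)
goal(.5527,.0871,.048,.558,st)
W=cam('wrist',st)
print(proj(W,st['tcp_pos']+[0,0,.0095]))
"
```

```text
t 11.50 tcp [0.552  0.0878 0.1203] a0 0.559 tilt 0.0006 F [-0.2  1.1 -3.3] gap 0.629
  shift in present frame cm [0.02 0.1  7.23]  after-yaw frame [0.02 0.1  7.23]  yaw 0.001
[323.04699736 301.64302873]
```

View pics/w6.png

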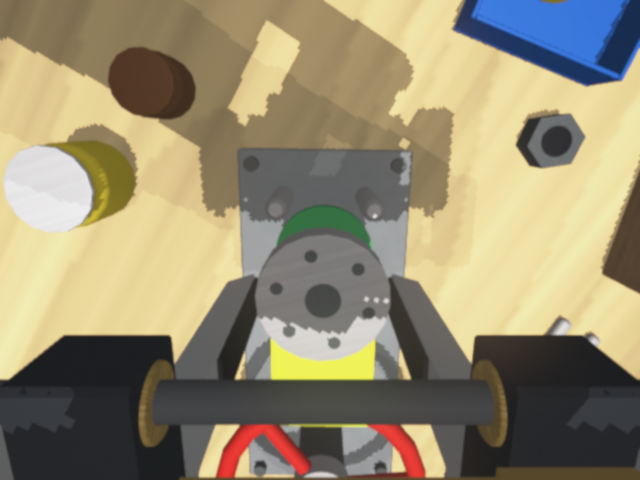

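>>> apply_moves --pt "0.02 0.12 2 0 160" --pt "0 0 2.0 0 160" --pt "0 0 1.0 0 160" --pt "0 0 0.6 0 160" --pt "0 0 0 0 160"

```text
time: 12.18
tcp_pos: [0.5533, 0.0862, 0.0646]
tool_rot: [0.961, 0.276, 0.0, -0.0]
contact_force: [-0.4, -0.0, -3.7]
finger_gap: 0.63
```

```bash
python3 -c "
from h import *
st=sense()
im=grab_frame('wrist');cv2.imwrite('pics/w7.png',im[130:430,160:480])
goal(.5525,.0875,.048,.558,st)
"
```

```text
t 12.18 tcp [0.5533 0.0862 0.0646] a0 0.558 tilt 0.0000 F [-0.4 -0.  -3.7] gap 0.630
  shift in present frame cm [-0.   -0.15  1.66]  after-yaw frame [-0.   -0.15  1.66]  yaw 0.000
```

View pics/w7.png

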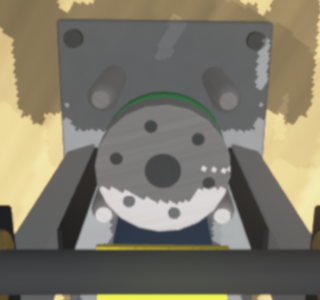

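```bash
python3 -c "
from h import *
st=sense();W=cam('wrist',st)
p=[plane(W,(160+u,130+v),.064) for u,v in [(101,98),(228,98),(104,215),(222,215)]]
m=np.mean(p,0);d=plane(W,(160+163,130+170.5),.0741)
print(np.round(p,4),m,d);R=Ro.from_quat(st['tool_rot']).as_matrix();print(R.T@(d-m)*1000,R.T@(d-st['tcp_pos'])*1000)
"
```

```text
[[0.5141 0.0976 0.064 ]
 [0.5617 0.1273 0.064 ]
 [0.5439 0.0485 0.064 ]
 [0.5916 0.0783 0.064 ]] [0.55279964 0.08793293 0.064     ] [0.5532892  0.08651718 0.0741    ]
[ -0.32964889   1.46264172 -10.09980366] [-0.02456184 -0.41938907 -9.21679607]
```

>>> apply_moves --pt "0.02 -0.12 0 0 160" --pt "0 0 0.5 0 160" --pt "0 0 0.5 0 160" --pt "0 0 0 0 160"

```text
time: 12.72
tcp_pos: [0.5528, 0.0871, 0.0541]
tool_rot: [0.961, 0.275, -0.0, -0.0]
contact_force: [-0.2, -0.1, -1.6]
finger_gap: 0.631
```

>>> apply_moves --pt "0 0 0.5 0 160" --pt "0 0 0.3 0 160" --pt "0 0 0 0 160"

```text
time: 13.1
tcp_pos: [0.553, 0.0871, 0.0463]
tool_rot: [0.961, 0.275, 0.0, 0.0]
contact_force: [0.6, 0.2, -0.3]
finger_gap: 0.631
```

>>> apply_moves --pt "0 0 0 0 60" --pt "0 0 0 0 30" --pt "0 0 0 0 0" --pt "0 0 -2 0 0" --pt "0 0 -4 0 0" --pt "0 0 -5 0 0" --pt "0 0 -3 0 0"

```text
time: 13.98
tcp_pos: [0.5533, 0.0872, 0.1891]
tool_rot: [0.961, 0.275, 0.001, 0.0]
contact_force: [-0.0, -0.6, -0.6]
finger_gap: 0.999
```

```bash
python3 -c "
from h import *
st=sense()
im=grab_frame('wrist');cv2.imwrite('pics/w8.png',im[100:400,160:480])
goal(.4568,-.2876,.19,.558,st)
goal(.4568,-.2876,.19,.3,st)
"
```

```text
t 13.97 tcp [0.5533 0.0872 0.1891] a0 0.558 tilt 0.0025 F [-0.  -0.6 -0.6] gap 0.999
  shift in present frame cm [-28.03  26.68  -0.13]  after-yaw frame [-28.03  26.68  -0.09]  yaw 0.000
t 13.97 tcp [0.5533 0.0872 0.1891] a0 0.558 tilt 0.0025 F [-0.  -0.6 -0.6] gap 0.999
  shift in present frame cm [-28.03  26.68  -0.13]  after-yaw frame [-20.29  32.95  -0.09]  yaw 0.258
```

View pics/w8.png

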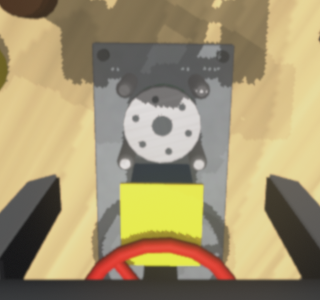

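The first blank lies flat between the posts, centred at crop (161,125). Now the second blank.

>>> apply_moves --pt "-2 1.9 0 0 0" --pt "-4 3.8 0 0 0" --pt "-4 3.8 0 0 0" --pt "-4 3.8 0 0 0" --pt "-4 3.8 0 0 0" --pt "-4 3.8 0 0 0" --pt "-4 3.8 0 0 0" --pt "-2 1.98 0 0 0" --pt "0 0 0 0 0"

```text
time: 15.15
tcp_pos: [0.456, -0.2888, 0.1861]
tool_rot: [0.962, 0.274, -0.0, -0.0]
contact_force: [-0.3, 0.4, -0.4]
finger_gap: 1.001
```

```bash
python3 -c "
from h import *
st=sense()
im=grab_frame('wrist');cv2.imwrite('pics/w9.png',im)
goal(.4568,-.2876,.003,.558,st)
W=cam('wrist',st);print(proj(W,[.4568,-.2876,.015]))
H=cv2.cvtColor(im,cv2.COLOR_BGR2HSV);s=H[...,1].astype(int);v=H[...,2].astype(int)
m=((s<50)&(v>60)).astype(np.uint8);m[:150]=0;m[275:]=0;m[:,:265]=0;m[:,380:]=0
c=max(cv2.findContours(m,0,2)[0],key=cv2.contourArea);e=cv2.fitEllipse(cv2.convexHull(c));print(e,plane(W,e[0],.0125))
P=plane(W,e[0],.0125);goal(P[0],P[1],.003,.558,st)
# two views height
T=cam('top');print(tri([(T,(436.5,282.7)),(W,e[0])]))
"
```

```text
t 15.15 tcp [ 0.456  -0.2888  0.1861] a0 0.555 tilt 0.0004 F [-0.3  0.4 -0.4] gap 1.001
  shift in present frame cm [ 0.14 -0.05 18.31]  after-yaw frame [ 0.13 -0.06 18.31]  yaw -0.003
[324.62981157 215.6992723 ]
((324.4094543457031, 212.87969970703125), (69.45791625976562, 69.77777862548828), 11.045456886291504) [ 0.45561832 -0.28604136  0.0125    ]
t 15.15 tcp [ 0.456  -0.2888  0.1861] a0 0.555 tilt 0.0004 F [-0.3  0.4 -0.4] gap 1.001
  shift in present frame cm [ 0.12 -0.25 18.31]  after-yaw frame [ 0.12 -0.25 18.31]  yaw -0.003
(array([ 0.45650443, -0.28759932,  0.00975254]), [0.0012152565391161162, 0.0012152565391162914])
```

View pics/w9.png

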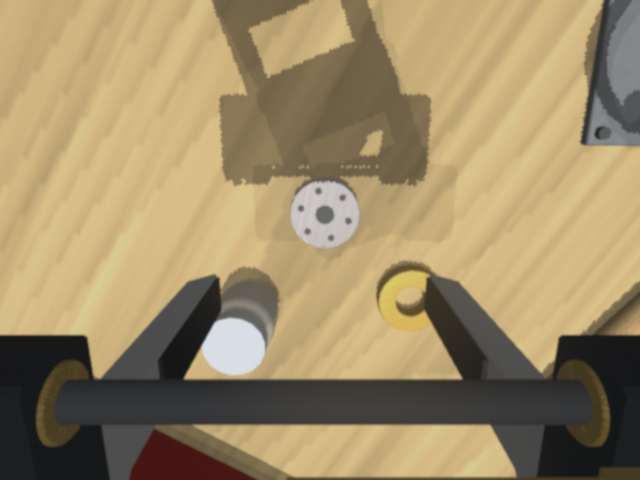

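>>> apply_moves --pt "0.1 -0.15 3 0 0" --pt "0 0 5 0 0" --pt "0 0 5 0 0" --pt "0 0 3.0 0 0" --pt "0 0 1.6 0 0" --pt "0 0 0.4 0 0" --pt "0 0 0 0 0"

```text
time: 16.08
tcp_pos: [0.4572, -0.2857, 0.0073]
tool_rot: [0.961, 0.276, 0.0, 0.0]
contact_force: [0.3, -0.4, -0.2]
finger_gap: 1.001
```

```bash
python3 -c "
from h import *
st=sense()
im=grab_frame('wrist');cv2.imwrite('pics/w10.png',im[150:450,160:480])
goal(.4568,-.2876,.004,.558,st)
g=cv2.cvtColor(im,cv2.COLOR_BGR2GRAY)[270:330,290:355];print(blobs(g<110,60))
W=cam('wrist',st);print(proj(W,np.r_[st['tcp_pos'][:2],.015]))
"
```

```text
t 16.07 tcp [ 0.4572 -0.2857  0.0073] a0 0.558 tilt 0.0012 F [ 0.3 -0.4 -0.2] gap 1.001
  shift in present frame cm [-0.14  0.14  0.33]  after-yaw frame [-0.14  0.14  0.33]  yaw 0.000
[(np.int32(946), [29.9, 29.7], [12, 13, 37, 33])]
[323.06381697 300.00381572]
```

View pics/w10.png

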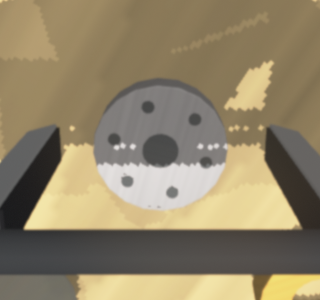

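The hole at full-frame (320,300) lies against the TCP projection at (323,300), so I'll shift 1 mm and close.

>>> apply_moves --pt "-0.12 0 0.2 0 0" --pt "0 0 0 0 160" --pt "0 0 0 0 160" --pt "0 0 0 0 160" --pt "0 0 0 0 160" --pt "0 0 0 0 160" --pt "0 0 0 0 160"

```text
time: 17.0
tcp_pos: [0.4557, -0.2863, 0.0045]
tool_rot: [0.961, 0.275, 0.0, 0.0]
contact_force: [-0.6, 0.5, 0.6]
finger_gap: 0.633
```

```bash
python3 -c "
from h import *
goal(.5529,.0872,.17,.558)"
```

```text
t 17.00 tcp [ 0.4557 -0.2863  0.0045] a0 0.558 tilt 0.0001 F [-0.6  0.5  0.6] gap 0.633
  shift in present frame cm [ 28.02 -26.54 -16.55]  after-yaw frame [ 28.02 -26.54 -16.55]  yaw -0.000
```

>>> apply_moves --pt "0 0 -2 0 160" --pt "0 0 -4.5 0 160" --pt "0 0 -5 0 160" --pt "2 -1.9 -2 0 160" --pt "4 -3.8 0 0 160" --pt "4 -3.8 0 0 160" --pt "4 -3.8 0 0 160" --pt "4 -3.8 0 0 160" --pt "4 -3.8 0 0 160" --pt "4 -3.74 0 0 160" --pt "2 -1.9 0 0 160" --pt "0 0 2.5 0 160" --pt "0 0 0 0 160"

```text
time: 18.62
tcp_pos: [0.5514, 0.0872, 0.1125]
tool_rot: [0.961, 0.276, -0.002, -0.0]
contact_force: [-0.0, -0.1, -2.5]
finger_gap: 0.63
```

```bash
python3 -c "
from h import *
goal(.5529,.0872,.065,.558)"
```

```text
t 18.62 tcp [0.5514 0.0872 0.1125] a0 0.559 tilt 0.0043 F [-0.  -0.1 -2.5] gap 0.630
  shift in present frame cm [0.15 0.09 4.75]  after-yaw frame [0.13 0.08 4.75]  yaw 0.001
```

>>> apply_moves --pt "0.1 0.05 2.2 0 160" --pt "0 0 1.6 0 160" --pt "0 0 0.8 0 160" --pt "0 0 0 0 160"

```text
time: 19.12
tcp_pos: [0.5537, 0.087, 0.0683]
tool_rot: [0.961, 0.275, -0.0, -0.0]
contact_force: [0.7, -1.0, -3.6]
finger_gap: 0.632
```

```bash
python3 -c "
from h import *
st=sense()
im=grab_frame('wrist');cv2.imwrite('pics/w11.png',cv2.resize(im[190:380,230:420],None,fx=3,fy=3,interpolation=2))
goal(.5529,.0872,.046,.558,st)
"
```

```text
t 19.12 tcp [0.5537 0.087  0.0683] a0 0.558 tilt 0.0007 F [ 0.7 -1.  -3.6] gap 0.632
  shift in present frame cm [-0.05 -0.05  2.23]  after-yaw frame [-0.06 -0.05  2.23]  yaw -0.000
```

View pics/w11.png

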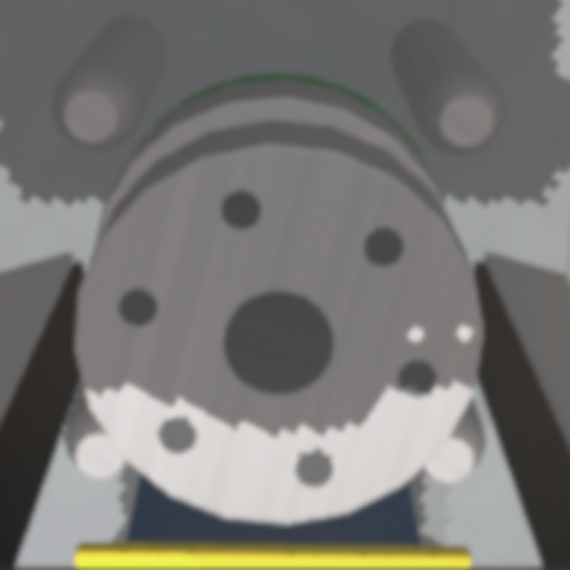

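```bash
python3 -c "
from h import *
st=sense();W=cam('wrist',st)
f=lambda u,v:(230+u/3-.33,190+v/3-.33)
p=[plane(W,f(u,v),.064) for u,v in [(91,117),(468,121),(101,456),(450,458)]]
m=np.mean(p,0);d=plane(W,f(278,342),.0788)
R=Ro.from_quat(st['tool_rot']).as_matrix();print(m,d,R.T@(d-m)*1000,R.T@(d-st['tcp_pos'])*1000)
"
```

```text
[0.55318469 0.08756591 0.064     ] [0.55408885 0.08630784 0.0788    ] [  0.10499527   1.54781524 -14.79978023] [-0.31341051  0.75080007 -9.95301294]
```

>>> apply_moves --pt "-0.02 -0.14 0 0 160" --pt "0 0 0.5 0 160" --pt "0 0 0.5 0 160" --pt "0 0 0.3 0 160" --pt "0 0 0 0 160"

```text
time: 19.8
tcp_pos: [0.5527, 0.0883, 0.0552]
tool_rot: [0.961, 0.275, -0.0, -0.0]
contact_force: [-0.9, -0.2, -2.3]
finger_gap: 0.636
```

>>> apply_moves --pt "0 0 0.3 0 160" --pt "0 0 0 0 160" --pt "0 0 0 0 60" --pt "0 0 0 0 30" --pt "0 0 0 0 0" --pt "0 0 -2 0 0" --pt "0 0 -4 0 0" --pt "0 0 -5 0 0" --pt "0 0 -2 0 0" --pt "0 0 0 0 0"

```text
time: 21.05
tcp_pos: [0.5534, 0.0883, 0.1837]
tool_rot: [0.961, 0.275, 0.001, 0.0]
contact_force: [0.3, 0.2, -0.9]
finger_gap: 0.998
```

```bash
python3 -c "
from h import *
st=sense()
im=grab_frame('wrist');cv2.imwrite('pics/w12.png',im)
s=grab_frame('scene');cv2.imwrite('pics/s12.png',cv2.resize(s[190:350,270:400],None,fx=3.7,fy=3.7,interpolation=2))
goal(.5529,.0872,.046,.558,st)
"
```

```text
t 21.05 tcp [0.5534 0.0883 0.1837] a0 0.558 tilt 0.0029 F [ 0.3  0.2 -0.9] gap 0.998
  shift in present frame cm [-0.14  0.05 13.77]  after-yaw frame [-0.1   0.07 13.77]  yaw 0.000
```

View pics/w12.png

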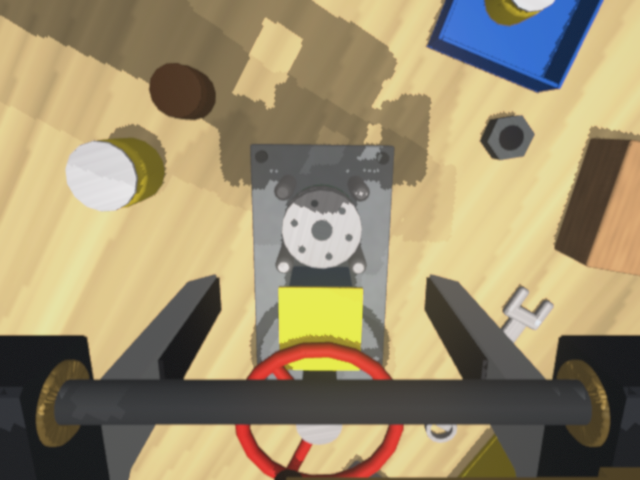

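View pics/s12.png

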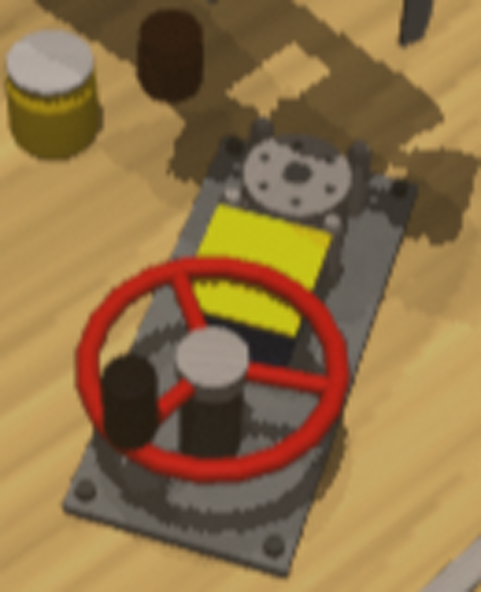

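The pile is flat in the well at wrist (322,230), below the post tops, and the cover is still parked. I'll measure its height and then go to the knob.

```bash
python3 -c "
from h import *
st=sense();W=cam('wrist',st);S=cam('scene')
print(tri([(W,(322,230)),(S,(270+297/3.7-.4,190+173/3.7-.4))]))
goal(.637,-.0975,.21,.558,st)
"
```

```text
(array([0.55186337, 0.08878496, 0.0619215 ]), [0.0006489204352411408, 0.0006489204352409586])
t 21.15 tcp [0.5525 0.0882 0.1814] a0 0.558 tilt 0.0012 F [-0.5 -0.2 -0.7] gap 0.999
  shift in present frame cm [-2.67 20.23 -2.87]  after-yaw frame [-2.67 20.23 -2.86]  yaw -0.000
```

>>> apply_moves --pt "-0.4 2.5 -1 0 0" --pt "-0.6 5 -1 0 0" --pt "-0.6 5 -0.9 0 0" --pt "-0.6 4.5 0 0 0" --pt "-0.5 3.2 0 0 0" --pt "0 0 0 0 0" --pt "0 0 0 0 0"

```text
time: 22.02
tcp_pos: [0.6365, -0.0967, 0.2103]
tool_rot: [0.961, 0.276, -0.001, -0.001]
contact_force: [0.2, 0.8, 0.4]
finger_gap: 1.003
```

```bash
python3 -c "
from h import *
st=sense()
im=grab_frame('wrist');cv2.imwrite('pics/w13.png',im)
goal(.637,-.0975,.21,.558,st)
W=cam('wrist',st);print(proj(W,[.637,-.0975,.131]))
g=cv2.cvtColor(im,cv2.COLOR_BGR2HSV)[...,2];m=(g<55);m[:120]=0;m[360:]=0;m[:,:235]=0;m[:,410:]=0;print(blobs(m,100))
"
```

```text
t 22.02 tcp [ 0.6365 -0.0967  0.2103] a0 0.558 tilt 0.0018 F [0.2 0.8 0.4] gap 1.003
  shift in present frame cm [-0.    0.1   0.03]  after-yaw frame [-0.    0.1   0.03]  yaw 0.000
[323.1587713  247.46297367]
[]
```

View pics/w13.png

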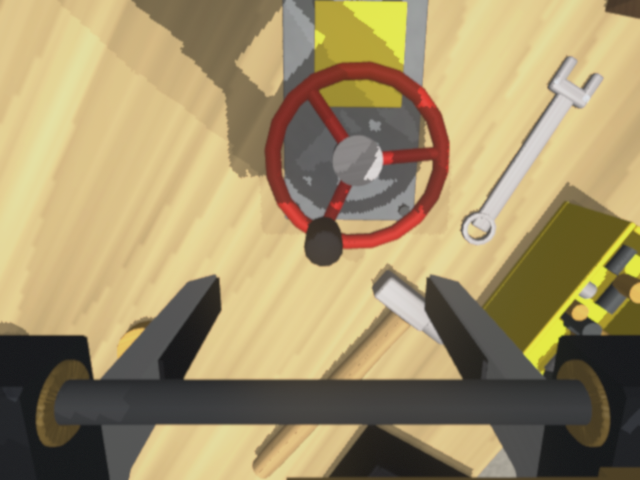

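The wrist view shows the knob top near (323,247), which agrees with the estimate, the hub at (357,160) and the red rim centred near (357,155). I'll fit the rim for the hub centre.

```bash
python3 -c "
from h import *
st=sense();W=cam('wrist',st);im=cv2.imread('pics/w13.png')
H=cv2.cvtColor(im,cv2.COLOR_BGR2HSV);h,s,v=[H[...,i].astype(int) for i in range(3)]
m=(((h<8)|(h>172))&(s>150)&(v>60)).astype(np.uint8);m[:40]=0;m[270:]=0;m[:,:240]=0;m[:,470:]=0
c=max(cv2.findContours(m,0,2)[0],key=cv2.contourArea);hl=cv2.convexHull(c)[:,0].astype(float)
P=np.array([plane(W,u,.079) for u in hl])[:,:2]
# circle fit excluding knob side
k=np.array([.637,-.0975]);P=P[np.linalg.norm(P-k,axis=1)>.025]
A=np.c_[2*P,np.ones(len(P))];x=np.linalg.lstsq(A,(P**2).sum(1),rcond=None)[0];r=np.sqrt(x[2]+x[:2]@x[:2]);print('hub',x[:2],'r',r,np.abs(np.linalg.norm(P-x[:2],axis=1)-r).max())
dk=((v<75)&(s<120)).astype(np.uint8);dk[:210]=0;dk[275:]=0;dk[:,:295]=0;dk[:,350:]=0
c=max(cv2.findContours(dk,0,2)[0],key=cv2.contourArea);print(cv2.boundingRect(c),cv2.contourArea(c))
b=cv2.boundingRect(c);
cv2.imwrite('pics/w13c.png',cv2.resize(im[200:290,280:380],None,fx=6,fy=6))
for u in [(323.5,246.5)]: kk=plane(W,u,.131);print('knob',kk,np.linalg.norm(kk[:2]-x[:2]))
"
```

```text
hub [ 0.6307544  -0.04069514] r 0.0669258732418317 0.000479684488086482
(306, 217, 36, 47) 1280.0
knob [ 0.63706947 -0.09668722  0.131     ] 0.056347077127179054
```

View pics/w13c.png

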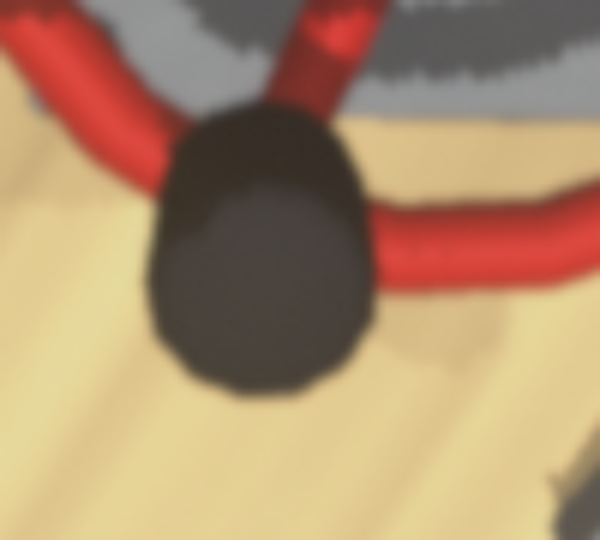

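```bash
python3 -c "
from h import *
goal(.6375,-.0978,.098,.558)
b=2.025+.25*np.arange(0,29);p=5.8*np.c_[np.cos(b),np.sin(b)]
print(np.round(np.diff(p,axis=0),1).tolist())
print(np.round(np.diff(p,axis=0),2).tolist())
"
```

```text
t 22.07 tcp [ 0.6366 -0.0964  0.2108] a0 0.559 tilt 0.0011 F [-0.4  0.   0.1] gap 1.000
  shift in present frame cm [1.000e-02 1.800e-01 1.128e+01]  after-yaw frame [ 0.    0.17 11.28]  yaw 0.001
[[-1.2, -0.8], [-1.0, -1.1], [-0.7, -1.3], [-0.3, -1.4], [0.0, -1.4], [0.4, -1.4], [0.7, -1.3], [1.0, -1.0], [1.2, -0.8], [1.4, -0.4], [1.4, -0.1], [1.4, 0.3], [1.3, 0.6], [1.1, 0.9], [0.9, 1.2], [0.5, 1.3], [0.2, 1.4], [-0.2, 1.4], [-0.5, 1.4], [-0.8, 1.2], [-1.1, 0.9], [-1.3, 0.6], [-1.4, 0.3], [-1.4, -0.1], [-1.4, -0.4], [-1.2, -0.8], [-1.0, -1.0], [-0.7, -1.3]]
[[-1.21, -0.79], [-0.98, -1.07], [-0.68, -1.27], [-0.35, -1.4], [0.01, -1.45], [0.37, -1.4], [0.7, -1.26], [0.99, -1.05], [1.22, -0.77], [1.38, -0.44], [1.44, -0.09], [1.42, 0.27], [1.31, 0.61], [1.12, 0.92], [0.86, 1.17], [0.54, 1.34], [0.19, 1.43], [-0.17, 1.44], [-0.52, 1.35], [-0.84, 1.18], [-1.1, 0.94], [-1.3, 0.63], [-1.42, 0.29], [-1.44, -0.07], [-1.38, -0.42], [-1.24, -0.75], [-1.01, -1.03], [-0.72, -1.25]]
```

>>> apply_moves --pt "0 0.15 3 0 0" --pt "0 0 4 0 0" --pt "0 0 3 0 0" --pt "0 0 1.3 0 0" --pt "0 0 0 0 120" --pt "0 0 0 0 220" --pt "0 0 0 0 220" --pt "0 0 0 0 220" --pt "0 0 0 0 220" --pt "0 0 0 0 220" --pt "0 0 0 0 220" --pt "0 0 0 0 220" --pt "0 0 0 0 220" --force 20

```text
time: 23.7
tcp_pos: [0.6377, -0.0986, 0.0984]
tool_rot: [0.961, 0.275, -0.0, -0.0]
contact_force: [-1.7, -0.2, 0.9]
finger_gap: 0.275
```

```bash
python3 -c "
from h import *
st=sense();goal(.6375,-.0978,.098,.558,st)
cv2.imwrite('pics/w14.png',grab_frame('wrist')[150:400,160:480])"
```

```text
t 23.70 tcp [ 0.6377 -0.0986  0.0984] a0 0.558 tilt 0.0001 F [-1.7 -0.2  0.9] gap 0.275
  shift in present frame cm [ 0.03 -0.08  0.04]  after-yaw frame [ 0.03 -0.08  0.04]  yaw 0.000
```

View pics/w14.png

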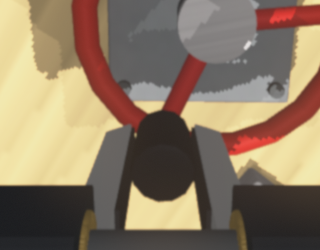

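The knob is gripped between the pads (gap 0.275 is 26 mm). I'll start winding.

>>> apply_moves --pt "-1.2 -0.8 0 0 220" --pt "-1.0 -1.05 0 0 220" --pt "-0.7 -1.25 0 0 220" --pt "-0.35 -1.4 0 0 220" --pt "0 -1.45 0 0 220" --pt "0.35 -1.4 0 0 220" --pt "0.7 -1.25 0 0 220"

```text
time: 24.62
tcp_pos: [0.573, -0.0363, 0.0985]
tool_rot: [0.961, 0.275, -0.0, -0.0]
contact_force: [1.6, -3.3, -2.6]
finger_gap: 0.271
```

```bash
cat >> h.py <<'E'
def wheel():
    st=sense();d=st["tcp_pos"][:2]-np.array([.6315,-.0403]);th=np.arctan2(d[1],d[0]);a=.558
    print("t %.2f beta %.3f r %.4f z %.4f F %s gap %.3f"%(st["time"],(-(th-a))%(2*np.pi),np.hypot(*d),st["tcp_pos"][2],np.round(st["contact_force"],1),st["finger_gap"]))
E
python3 -c "
from h import *
wheel();cv2.imwrite('pics/w15.png',grab_frame('wrist')[100:400,130:510])"
```

```text
t 24.62 beta 3.767 r 0.0586 z 0.0985 F [ 1.6 -3.3 -2.6] gap 0.271
```

View pics/w15.png

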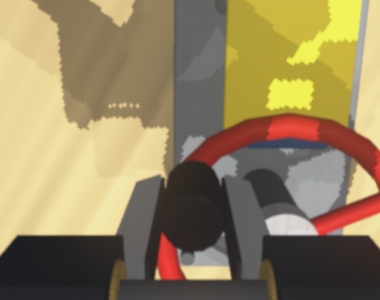

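The knob is still held and the wheel has turned 1.75 rad. The force is low, so I'll continue.

>>> apply_moves --pt "1.0 -1.05 0 0 220" --pt "1.2 -0.75 0 0 220" --pt "1.4 -0.45 0 0 220" --pt "1.45 -0.1 0 0 220" --pt "1.4 0.25 0 0 220" --pt "1.3 0.6 0 0 220" --pt "1.1 0.9 0 0 220"

```text
time: 25.55
tcp_pos: [0.6462, 0.0152, 0.0984]
tool_rot: [0.961, 0.276, -0.0, -0.0]
contact_force: [-4.6, -5.6, 2.4]
finger_gap: 0.271
```

```bash
python3 -c "
from h import *
wheel();cv2.imwrite('pics/w16.png',grab_frame('wrist')[0:400,130:510])"
```

```text
t 25.55 beta 5.529 r 0.0574 z 0.0984 F [-4.6 -5.6  2.4] gap 0.271
```

View pics/w16.png

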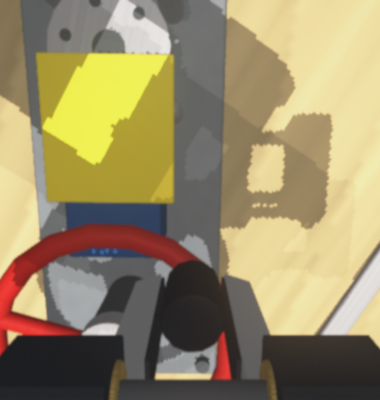

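>>> apply_moves --pt "0.85 1.2 0 0 220" --pt "0.5 1.35 0 0 220" --pt "0.2 1.45 0 0 220" --pt "-0.2 1.45 0 0 220" --pt "-0.5 1.35 0 0 220" --pt "-0.85 1.2 0 0 220" --pt "-1.1 0.95 0 0 220"

```text
time: 26.48
tcp_pos: [0.6827, -0.0679, 0.0984]
tool_rot: [0.961, 0.275, -0.001, -0.001]
contact_force: [-10.8, 8.4, 5.6]
finger_gap: 0.273
```

```bash
python3 -c "
from h import *
wheel();cv2.imwrite('pics/s17.png',cv2.resize(grab_frame('scene')[190:350,270:400],None,fx=3.7,fy=3.7))"
```

```text
t 26.48 beta 1.052 r 0.0581 z 0.0984 F [-10.8   8.4   5.6] gap 0.273
```

View pics/s17.png

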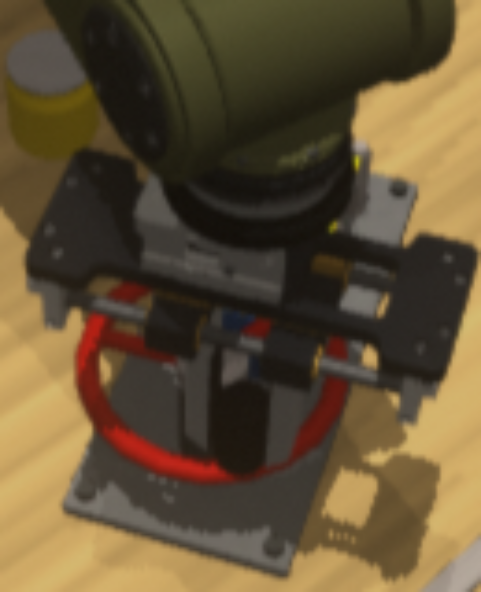

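>>> apply_moves --pt "-1.35 0.55 0 0 220" --pt "-1.4 0.25 0 0 220" --pt "-1.45 -0.1 0 0 220" --pt "-1.4 -0.45 0 0 220" --pt "-1.2 -0.75 0 0 220" --pt "-0.7 -0.75 0 0 220" --pt "0 0 0 0 220"

```text
time: 27.4
tcp_pos: [0.6123, -0.096, 0.0985]
tool_rot: [0.961, 0.275, 0.0, -0.0]
contact_force: [0.8, 8.0, 0.1]
finger_gap: 0.277
```

```bash
python3 -c "
from h import *
wheel()"
```

```text
t 27.40 beta 2.461 r 0.0590 z 0.0985 F [0.8 8.  0.1] gap 0.277
```

>>> apply_moves --pt "-0.25 -0.5 0 0 220" --pt "-0.25 -0.5 0 0 220" --pt "-0.2 -0.45 0 0 220" --pt "0 0 0 0 220"

```text
time: 27.9
tcp_pos: [0.5983, -0.0887, 0.0984]
tool_rot: [0.961, 0.275, -0.001, 0.0]
contact_force: [-5.8, -5.2, 3.2]
finger_gap: 0.271
```

```bash
python3 -c "
from h import *
wheel()"
```

```text
t 27.90 beta 2.730 r 0.0587 z 0.0984 F [-5.8 -5.2  3.2] gap 0.271
```

>>> apply_moves --pt "-0.15 -0.2 0 0 220" --pt "-0.1 -0.2 0 0 220" --pt "0 0 0 0 220"

```text
time: 28.28
tcp_pos: [0.5947, -0.0861, 0.0984]
tool_rot: [0.961, 0.275, -0.001, 0.0]
contact_force: [-4.8, -5.0, 1.4]
finger_gap: 0.273
```

```bash
python3 -c "
from h import *
wheel()"
```

```text
t 28.27 beta 2.807 r 0.0588 z 0.0984 F [-4.8 -5.   1.4] gap 0.273
```

>>> apply_moves --pt "-0.1 -0.25 0 0 220" --pt "-0.1 -0.25 0 0 220" --pt "0 0 0 0 220"

```text
time: 28.65
tcp_pos: [0.5927, -0.0843, 0.0986]
tool_rot: [0.961, 0.275, 0.002, 0.002]
contact_force: [17.7, -14.3, -9.0]
finger_gap: 0.273
```

```bash
python3 -c "
from h import *
wheel()"
```

```text
t 28.65 beta 2.852 r 0.0586 z 0.0986 F [ 17.7 -14.3  -9. ] gap 0.273
```

A 22 N tangential force has appeared, so the stop is reached. I'll release, lift clear and check.

>>> apply_moves --pt "0 0 0 0 220" --pt "0 0 0 0 120" --pt "0 0 0 0 60" --pt "0 0 0 0 0" --pt "0 0 0 0 0" --pt "0 0 -3 0 0" --pt "0 0 -5 0 0" --pt "0 0 -4 0 0" --pt "0 0 0 0 0"

```text
time: 29.78
tcp_pos: [0.592, -0.0825, 0.2217]
tool_rot: [0.961, 0.275, 0.002, 0.001]
contact_force: [-0.3, 1.3, 0.1]
finger_gap: 0.997
```

```bash
python3 -c "
from h import *
st=sense();wheel();im=grab_frame('wrist');cv2.imwrite('pics/w18.png',im);W=cam('wrist',st)
import json
for b in [9.1]: print(proj(W,[.6308+.058*np.cos(.558-b),-.0405+.058*np.sin(.558-b),.131]))
cv2.imwrite('pics/s18.png',grab_frame('scene'))"
```

```text
t 29.77 beta 2.881 r 0.0578 z 0.2217 F [-0.3  1.3  0.1] gap 0.997
[322.71957273 245.54033884]
```

View pics/w18.png

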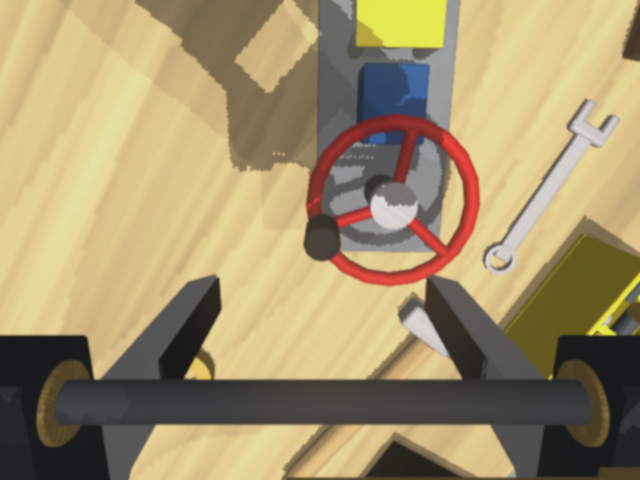

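View pics/s18.png

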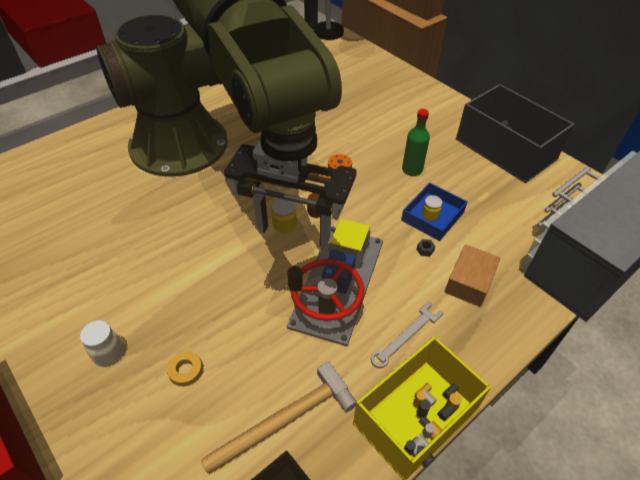

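The knob top at (322,244) is where the stop at 6.9 rad predicts (323,246). The cover lies over the well, and the tin stands in the bin. I'll take one clear look from over the well.

>>> apply_moves --pt "0 -3 0 0 0" --pt "1 -5 0 0 0" --pt "1 -5 0 0 0" --pt "0 -3 0 0 0" --pt "0 0 0 0 0" --pt "0 0 0 0 0"

```text
time: 30.62
tcp_pos: [0.5234, 0.0633, 0.2176]
tool_rot: [0.961, 0.275, -0.001, -0.0]
contact_force: [-0.8, 0.2, -0.5]
finger_gap: 1.0
```

```bash
python3 -c "
from h import *
st=sense();wheel();im=grab_frame('wrist');cv2.imwrite('pics/w19.png',im);W=cam('wrist',st)
H=cv2.cvtColor(im,cv2.COLOR_BGR2HSV);h,s,v=[H[...,i].astype(int) for i in range(3)]
m=(h>23)&(h<35)&(s>170)&(v>100);m[360:]=0;m[:,:250]=0;m[:,400:]=0
B=max(blobs(m,300));print(B);P=plane(W,B[1],.07);y=np.array([-.5295,.848]);print(P,'along y from well',(P[:2]-[.5527,.0874])@y,'x',(P[:2]-[.5527,.0874])@[.848,.5295])"
```

```text
t 30.62 beta 4.464 r 0.1498 z 0.2176 F [-0.8  0.2 -0.5] gap 1.000
(np.int32(902), [371.8, 184.7], [334, 174, 66, 27])
[0.53957022 0.10903664 0.07      ] along y from well 0.025300087317972803 x 0.0003225421050006895
```

View pics/w19.png

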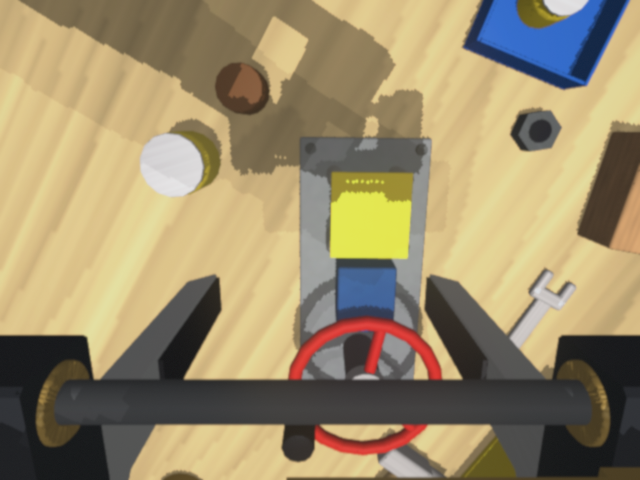

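The cover's outline, (331–412, 172–258) in the wrist view, lies squarely over the well. The blue guide block is now bare, and the neighbouring objects are where they were. Handing in.

```bash
python3 -c "
from h import *
W=cam('wrist');P=plane(W,(371.5,215),.07);d=P[:2]-[.5527,.0874];print(d@[-.5295,.848],d@[.848,.5295]);print(job_done())"
```

```text
0.0008862679378224323 0.0008135681664229958
the job is handed in; nothing more can be done
None
```

The job is done and handed in at about 31 s of the 72 s allowed. The yellow tin stands upright in the blue bin, and both steel blanks lie flat in the well under the shut cover.

- **Blanks:** before winding, two views put the top of the pile at about 62 mm. That is roughly 2 mm below the rim, close to the expected 3 mm.
- **Wheel:** I wound it about 7 rad clockwise, until a purely tangential force of about 22 N showed the stop. The knob then sat within a few pixels of where 6.9 rad predicts.
- **Cover:** its centre measured within about 1 mm of the well's centre after the wheel was released. The gripper was open and clear of everything.
- **Rest of the bench:** nothing else looked moved in the last pictures.

**Checks that disagreed:**
- The cameras differed by 1 to 2 mm on the well and up to 5 mm on one blank, so I relied on close wrist views for the fits.
- My last colour mask caught only the shaded part of the cover and gave a false 25 mm offset. I re-measured from the cover's outline.
- While winding, a hub estimate about 1 mm off caused side forces of up to about 14 N.

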